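# Hold a vial rack over the rack reader

### The arm

A 7-joint arm with a two-finger parallel gripper is mounted at the origin on the work surface. World frame = base frame: x ahead of the robot, y to its left, z up, the work surface at z = 0. Lengths are in m, angles in rad, forces in N, time in s.
With the tool pointing down it reaches from about 0.4 to 0.925 m from the base axis. Payload 5.6 kg.
Tool frame: the origin (TCP) lies at the centre of the arm's flange, where the gripper is bolted on; the fingertips stand 173 mm ahead of it and the grasp point (between the pads) lies 155 mm ahead of it; z points along the fingers, y is the line along which they close (so a half turn about z gives the same grasp; the last joint's range is limited). The gripper opens to 85 mm and grips with 20 to 120 N. Pads are 22 mm wide; open, the fingers measure 114 mm over their backs; the gripper's body (76 mm by 85 mm) begins 54 mm behind the grasp point. The pads swing forward as they close: fully open they stand 13 mm farther back than shut.
Start: joints at [-1.318, 0.468, -0.012, 1.603, 0.006, 1.071, -0.056], TCP at [0.19, 0.622, 0.405] pointing down, gripper open.
Joint ranges: [-2.53, 2.53], [-0.31, 2.02], [-1.57, 1.55], [0.28, 2.44], [-1.29, 4.43], [0.15, 1.84], [-2.92, 2.92]. Speed limits (rad/s): [2.57, 2.57, 3.14, 3.14, 3.14, 3.14, 3.14].

### API

Orientations are given as [roll, pitch, yaw] about the fixed x, y, z axes, in that order (R = Rz(yaw) Ry(pitch) Rx(roll)).
In Python, from cell import bot gives the robot as it stands.
- The arm moves only by the tool creep_tool, called after ">>>" in YAML: its name, and indented under it one key for each argument. Schema: {"type":"object","properties":{"motion":{"type":"array","items":{"type":"number"},"minItems":5,"maxItems":40},"force":{"type":"number"},"only":{"type":"string"},"quiet":{"type":"boolean"},"lines":{"type":"string"}},"required":["motion"],"additionalProperties":false}. motion is one flat list of numbers that holds 1 to 8 rows one after another, with no inner brackets; each row has 5 numbers: the finger opening in m, then dx, dy, dz in shares of 0.3 m (1.0 is 0.3 m), then a turn about the tool's z in normalised numbers (1 is 4 rad); each row shifts and turns the commanded pose from where the row before left it, along the tool's axes as they then stand; what a row does not reach is not made up. A row lasts 1/12 s, in which the tool goes at most 0.0417 m and 0.125 rad, less where a joint would pass 70% of its speed; a pose out of reach is approached as far as the arm can. The fingers move at their own pace and stop on an object; force is the grip in N (left out, the last holds). Time passes only in rows, so rows that do not move let the fingers close. The tool returns the time, the measured TCP pose, the force, the opening and the grip force at its end. only (a regular expression) keeps the lines of the reply that match it, lines (a string "A,B") keeps lines A to B, and quiet returns only ok. A shift or turn number past 1, either way, is cut back to 1. Input that does not fit is refused with a message, and nothing moves.
- bot.get_state(): the state, without advancing time (a new reading comes with each control period).
- bot.read_camera(name): name is "side" or "top" or "wrist"; returns the picture (384x512x3 uint8, red, green, blue); there is no depth.
- bot.calibration(name): a dict with "intrinsics" (3x3 intrinsics, pixels), "cam_to_world" (4x4, takes a point from camera to world coordinates). Camera axes: x right, y down, z forward; pixel columns grow to the right and rows downward; lengths in m; the calibration is good to about 2 mm. A picture is of the moment at which its call begins: read the wrist's pose just before it. calibration takes no time and is no camera call; for the wrist camera it gives the pose at the moment of the call.
- bot.close_job(): hands the job in; it is judged then, once.
The state is a dict: "t": time; "q": joint angles; "qvel": joint speeds; "joint_torque": joint torques, N m; "ee_pos": TCP position; "ee_rot": TCP orientation; "wrist_force": force on the tool from outside, world axes, zero at the start; "ft_torque": the same for the moment, N m; "finger_gap": finger opening in m; "grasp_force": force on a finger pad.
Only numpy, scipy, OpenCV 4.12 (cv2) and the standard library are available. Lean on these libraries where they do the work, as an engineer would, in place of code of your own. Each camera call takes 0.05 s, during which the arm holds its last target. There are 200 camera calls.

### The job

Lift the top rack, with its four vials, straight off the pile of three nested racks and carry it over to the flat white rack reader. Finish while still holding it in the gripper: steady, level, centred over the reader's dark window with its long side along the window's long side, and with its underside about 10 cm above the window. Keep the vials in it and the rack upright all the way, leave the two lower racks where they stand, and do not disturb the other rack or anything else on the table.

Things in the scene. Friction and masses are not known exactly. Their poses are not given: they have to be found in the camera images.
- rack_top: rack to lift, top of the pile: white, 162 long (own x) x 56 wide (y) x 50 mm high, flat side walls, 6 x 2 open cells. Origin: centre of its underside, at first 92 mm above the table; z up. Lowest 5 mm is a foot set back 5 mm. 0.18-0.35 kg plus vials, mass centre in the middle. Grip across the 56 mm width at mid length, about 38 mm above the origin, fingers outside the long walls
- rack_middle: empty middle rack of the pile, loose, same shape and axes, origin at the centre of its underside. The foot of the top rack sits 4 mm down inside its rim on the cell walls, with 2 mm play all round
- rack_bottom: the empty bottom rack of the pile, loose on the table, same shape and axes as the others
- vial1: loose vial standing in a cell of the top rack, 20 mm diameter clear tube with a 22 mm red cap, 65 mm tall, 20 g; origin at the centre of its underside, 8 mm above the rack's underside; its cap reaches 23 mm above the rack's rim
- vial2: loose vial standing in a cell of the top rack, 20 mm diameter clear tube with a 22 mm red cap, 65 mm tall, 20 g; origin at the centre of its underside, 8 mm above the rack's underside; its cap reaches 23 mm above the rack's rim
- vial3: loose vial standing in a cell of the top rack, 20 mm diameter clear tube with a 22 mm red cap, 65 mm tall, 20 g; origin at the centre of its underside, 8 mm above the rack's underside; its cap reaches 23 mm above the rack's rim
- vial4: loose vial standing in a cell of the top rack, 20 mm diameter clear tube with a 22 mm red cap, 65 mm tall, 20 g; origin at the centre of its underside, 8 mm above the rack's underside; its cap reaches 23 mm above the rack's rim
- window (a point): centre of the dark window on top of the reader, at the window's surface, 60 mm above the table; own x runs along the window's long side (176 mm), own y along its short side (76 mm). The reader is a fixed flat white box 200 x 120 x 60 mm
- rack_side: another rack of the same shape, full of vials (10 of them), standing alone on the table; 73 mm high with the caps; leave it alone. It, the pile and the reader can each stand at the left, in the middle or at the right
- tape: roll of brown tape lying flat, 90 mm outer diameter, 24 mm high; bystander, leave alone; origin at the centre of its underside
- water: water bottle with red cap, 64 mm diameter, 190 mm tall; bystander, leave alone; origin at the centre of its underside
- gel: white jar with lid, 60 mm diameter, 120 mm tall; bystander, leave alone; origin at the centre of its underside
- marker: marker pen lying on the table, 130 mm long, 15 mm thick; bystander, leave alone; origin at the centre of its underside
- pot: single wide specimen pot with red cap, 44 mm diameter, 57 mm tall; bystander, leave alone; origin at the centre of its underside
- stapler: black stapler, 112 x 34 x 34 mm; bystander, leave alone; origin at the centre of its underside
- reader: the rack reader itself, fixed: origin at the centre of its underside on the table, x along its 200 mm side, z up

How it is judged:
On the way:
1. the top rack is lifted clear of the rack below it, with its vials (height (world z) of rack_top above 0.12 m and contact force between rack_top and rack_middle below 0.05 N and contact force between the fingers and rack_top above 0.5 N and z of each of vial1, vial2, vial3, vial4 in the frame of rack_top below 0.03 m and distance between each of vial1, vial2, vial3, vial4 and rack_top below 0.09 m), for 0.2 s.
At the end, for the whole second after the job is handed in: Held by the gripper alone: rack underside 60-140 mm over the window, centre within 30 mm of its centre seen from above, long sides within 0.2 rad, tilt under 0.12 rad, under 20 mm/s and 0.15 rad/s; four vials standing in it; lower racks within 30 mm of their start (z of rack_top in the frame of window between 0.06 and 0.14 m and horizontal distance between rack_top and window below 0.03 m and angle between the x axis of rack_top and the x axis of window, either way round below 0.2 rad and angle between rack_top's own z axis and vertical below 0.12 rad and linear speed of rack_top below 0.02 m/s and angular speed of rack_top below 0.15 rad/s and contact force between the fingers and rack_top above 0.5 N and z of each of vial1, vial2, vial3, vial4 in the frame of rack_top below 0.03 m and distance between each of vial1, vial2, vial3, vial4 and rack_top below 0.09 m and distance of each of rack_middle, rack_bottom from where it was at the start of the episode below 0.03 m and contact force between rack_top and rack_middle below 0.05 N and contact force between rack_top and rack_bottom below 0.05 N and contact force between rack_top and rack_side below 0.05 N and contact force between rack_top and reader below 0.05 N); the arm keeps its last pose, push and grip.
It fails at once if the top rack is tipped by more than 0.35 rad (angle between rack_top's own z axis and vertical above 0.35 rad).
It fails at once if a vial comes out of the rack (z of any of vial1, vial2, vial3, vial4 in the frame of rack_top above 0.04 m or distance between any of vial1, vial2, vial3, vial4 and rack_top above 0.1 m).
It fails at once if a lower rack of the pile is moved more than 30 mm (distance of any of rack_middle, rack_bottom from where it was at the start of the episode above 0.03 m).
It fails at once if the other rack or a bystander is moved more than 20 mm or knocked over (distance of any of rack_side, tape, water, gel, marker, pot, stapler from where it was at the start of the episode above 0.02 m or angle between any of rack_side, tape, water, gel, marker, pot, stapler's own z axis and vertical above 0.5 rad).
It also fails if it takes over 51 s, if anything falls off the work surface, if the arm or the gripper's body presses on something with over 40 N, if the wrist force passes 120 N, or if a joint passes its speed limit or range.

## Working session

There is one attempt and no reset: what is moved stays moved. The work goes in short steps, Python scripts to look and compute and a tool call to move; the robot and the scene stay as the last step left them, time stands still between calls to the robot, and variables do not carry over. Pictures are saved under pics/ and viewed, at most 10 in all, crops included, and the job is handed in when it is done.

```bash
ls; mkdir -p pics
```

Run:
```python
from cell import bot
import cv2,numpy as np
np.set_printoptions(precision=4,suppress=True)
s=bot.get_state();print(s['t'],s['ee_pos'],s['ee_rot'],s['finger_gap'])
for n in ("top","side","wrist"):
    c=bot.calibration(n);print(n,c['intrinsics'],c['cam_to_world'])
    im=bot.read_camera(n);cv2.imwrite(f'pics/{n}0.png',im[:,:,::-1]);np.save(f'pics/{n}0.npy',im)
```

```text
cell.py
pics
0.0 [0.1894 0.6215 0.4037] [-3.1398  0.0001  2.8457] 0.08498786803953015
top [[475.3526   0.     246.7781]
 [  0.     475.3526 196.4155]
 [  0.       0.       1.    ]] [[ 0.0244 -0.9904  0.136   0.3975]
 [-0.9995 -0.0268 -0.0159  0.0051]
 [ 0.0194 -0.1356 -0.9906  1.421 ]
 [ 0.      0.      0.      1.    ]]
side [[431.2922   0.     251.8993]
 [  0.     431.2922 186.6032]
 [  0.       0.       1.    ]] [[ 0.699  -0.3674  0.6135 -0.0234]
 [-0.7149 -0.3406  0.6106 -0.6274]
 [-0.0154 -0.8654 -0.5008  0.5996]
 [ 0.      0.      0.      1.    ]]
wrist [[298.4537   0.     253.808 ]
 [  0.     298.4537 196.0551]
 [  0.       0.       1.    ]] [[ 0.2913  0.9097  0.296   0.1151]
 [ 0.9566 -0.2762 -0.0927  0.6444]
 [-0.0026  0.3102 -0.9507  0.3733]
 [ 0.      0.      0.      1.    ]]
```

View pics/top0.png

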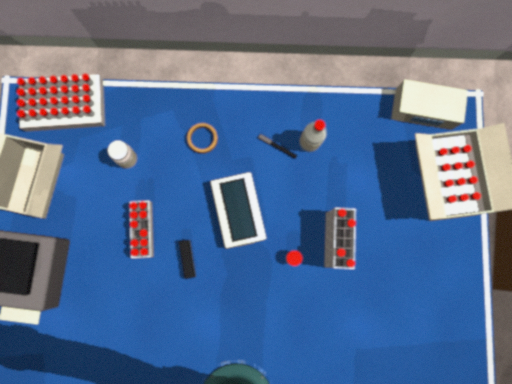

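View pics/side0.png

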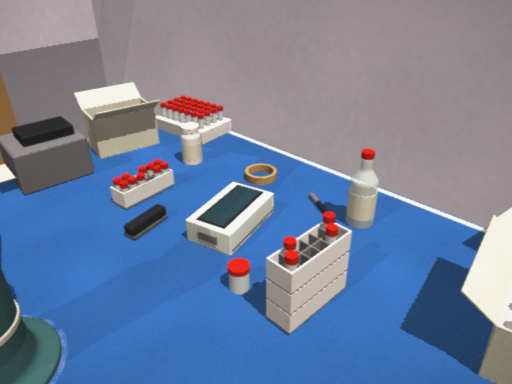

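The top view shows the reader in the middle (window at about 238,209), the pile at the right (rim about 345,238) with the pot left of it at (294,258), and the side rack at the left (140,229). The side view agrees: pile at (308,270), bottle behind it. I'll now get coarse positions from both views.

Create h.py:
```python
import numpy as np,cv2
from scipy.spatial.transform import Rotation as R
np.set_printoptions(precision=4,suppress=True)
def ray(c,p):
    K,T=c['intrinsics'],c['cam_to_world']
    p=np.atleast_2d(p).astype(float)
    d=np.c_[p,np.ones(len(p))]@np.linalg.inv(K).T@T[:3,:3].T
    return T[:3,3],d
def plane(c,p,z):
    o,d=ray(c,p); return o+d*((z-o[2])/d[:,2])[:,None]
def tri(c1,p1,c2,p2):
    P=[c['intrinsics']@np.linalg.inv(c['cam_to_world'])[:3] for c in(c1,c2)]
    X=cv2.triangulatePoints(P[0],P[1],np.float64(np.atleast_2d(p1)).T,np.float64(np.atleast_2d(p2)).T); return (X[:3]/X[3]).T
def proj(c,X):
    X=np.atleast_2d(X);T=np.linalg.inv(c['cam_to_world']);q=(X@T[:3,:3].T+T[:3,3])@c['intrinsics'].T
    return q[:,:2]/q[:,2:]
def blobs(m,a=15):
    n,l,s,c=cv2.connectedComponentsWithStats(m.astype(np.uint8));return [(c[i],s[i]) for i in range(1,n) if s[i,4]>=a]
def red(im): 
    i=im.astype(int);return (i[...,0]>120)&(i[...,1]<80)&(i[...,2]<80)
def quad(m,near):
    cs,_=cv2.findContours(m.astype(np.uint8),cv2.RETR_EXTERNAL,cv2.CHAIN_APPROX_NONE)
    cs=[c for c in cs if cv2.contourArea(c)>200 and cv2.pointPolygonTest(c,tuple(map(float,near)),False)>=0]
    c=min(cs,key=cv2.contourArea)
    for e in np.linspace(.01,.1,40):
        q=cv2.approxPolyDP(cv2.convexHull(c),e*cv2.arcLength(c,True),True)
        if len(q)<=4:break
    # refine the corners: fit a line to the contour points of every side
    q=q[:,0].astype(float);P=c[:,0].astype(float);L=[]
    for a,b in zip(q,np.roll(q,-1,0)):
        u=(b-a)/np.linalg.norm(b-a);t=(P-a)@u/np.linalg.norm(b-a);d=abs((P-a)@[-u[1],u[0]])
        s=P[(t>.1)&(t<.9)&(d<4)];v=cv2.fitLine(s.astype(np.float32),cv2.DIST_HUBER,0,.01,.01).ravel()
        L.append(np.cross([v[2],v[3],1],[v[2]+v[0],v[3]+v[1],1]))
    X=[np.cross(L[i-1],L[i]) for i in range(4)]
    return np.array([x[:2]/x[2] for x in X])
```

Run:
```python
from h import *; from cell import bot
t=np.load('pics/top0.npy');s=np.load('pics/side0.npy');ct=bot.calibration('top');cs=bot.calibration('side')
for im,n,b in((t,'top',(238,209)),(s,'side',(236,208))):
    print(n,'red',[ (x.round(1),st[4]) for x,st in blobs(red(im),8) if (320<x[0]<370 and 200<x[1]<280) or (n=='side' and 270<x[0]<345 and 200<x[1]<270)])
    q=quad(im.max(2)<90,b);print(q)
    if n=='top':qt=q
    else:qs=q
W=plane(ct,qt,.06);print(W,W.mean(0));W2=plane(cs,qs,.06);print(W2,W2.mean(0))
c=lambda q:q.mean(0)
print(tri(ct,c(qt),cs,c(qs)))
```

```text
top red [(array([341.5, 212.9]), np.int32(59)), (array([350.3, 222.6]), np.int32(52)), (array([340.6, 252.1]), np.int32(69)), (array([349.4, 262.3]), np.int32(46))]
[[242.4253 179.0764]
 [255.2177 234.5319]
 [233.1997 239.9029]
 [220.2841 183.7854]]
side red [(array([330.4, 223.4]), np.int32(245)), (array([290.7, 250.8]), np.int32(297))]
[[260.1706 193.2697]
 [223.7903 227.1938]
 [197.3652 218.5293]
 [236.8413 185.6318]]
[[ 0.6349 -0.0029  0.06  ]
 [ 0.4751 -0.0436  0.06  ]
 [ 0.4582  0.0189  0.06  ]
 [ 0.6193  0.0609  0.06  ]] [0.5468 0.0083 0.06  ]
[[ 0.6282 -0.0068  0.06  ]
 [ 0.4717 -0.047   0.06  ]
 [ 0.4539  0.0204  0.06  ]
 [ 0.6154  0.0617  0.06  ]] [0.5423 0.0071 0.06  ]
[[0.545  0.0096 0.0551]]
```

View pics/wrist0.png

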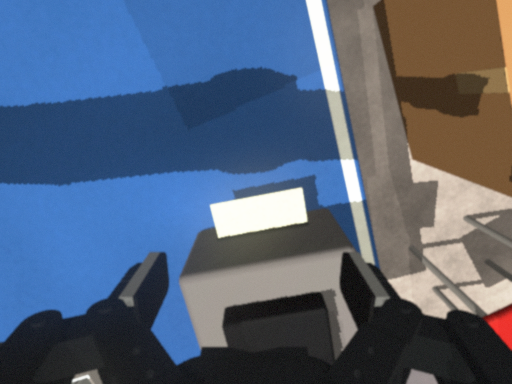

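The wrist picture shows the grey printer-like box and open gripper, so nothing useful yet. I'll get the coarse rack pose from the caps and plan the approach.

Run:
```python
from h import *; from cell import bot
ct=bot.calibration('top');cs=bot.calibration('side')
p=np.array([[341.5,212.9],[350.3,222.6],[340.6,252.1],[349.4,262.3]])
print(tri(ct,[p[:2].mean(0),p[2:].mean(0)],cs,[[330.4,223.4],[290.7,250.8]]))
C=plane(ct,p,.165);print(C,C.mean(0))
d=C[0]-C[2]+C[1]-C[3];yaw=np.arctan2(d[1],d[0]);print('yaw',yaw)
s=bot.get_state();Rt=R.from_euler('xyz',s['ee_rot'])
for g in([.45,.38,.45],[C[:,0].mean(),C[:,1].mean(),.45]):
    print(Rt.inv().apply(np.array(g)-s['ee_pos']))
```

```text
[[ 0.5204 -0.2818  0.1573]
 [ 0.4151 -0.2791  0.1554]]
[[ 0.5325 -0.2686  0.165 ]
 [ 0.5072 -0.292   0.165 ]
 [ 0.4286 -0.2659  0.165 ]
 [ 0.4025 -0.2891  0.165 ]] [ 0.4677 -0.2789  0.165 ]
yaw -0.02675511110450243
[-0.3196 -0.1552 -0.0458]
[-0.5287 -0.7803 -0.0449]
```

Careful with the scale: shifts go in shares of 0.3 m and turns go in shares of 4 rad. That gives: -0.03 m is -0.1, -0.025 m is -0.0833, -0.09 rad is -0.0225.

>>> creep_tool:
  motion: [0.085, 0, 0, -0.0833, -0.0225, 0.085, 0, 0, -0.0667, -0.0225, 0.085, 0, 0, 0, -0.0225, 0.085, -0.0833, -0.1, 0, 0, 0.085, -0.0833, -0.1, 0, 0, 0.085, -0.0833, -0.1, 0, 0, 0.085, -0.0833, -0.1, 0, 0, 0.085, -0.0833, -0.1, 0, 0]

```text
t: 0.82
ee_pos: [0.3114, 0.4668, 0.4495]
ee_rot: [-3.141, -0.0, 3.116]
wrist_force: [0.8, 0.8, 0.2]
finger_gap: 0.0851
grasp_force: 0.0
```

>>> creep_tool:
  motion: [0.085, -0.0833, -0.1, 0, 0, 0.085, -0.0833, -0.1, 0, 0, 0.085, -0.0833, -0.1, 0, 0, 0.085, -0.0833, -0.1, 0, 0, 0.085, -0.0833, -0.1, 0, 0, 0.085, -0.0333, -0.1167, 0, 0, 0.085, 0, -0.1167, 0, 0, 0.085, 0, -0.1167, 0, 0]

```text
t: 1.48
ee_pos: [0.4393, 0.2081, 0.4493]
ee_rot: [-3.141, -0.0, 3.115]
wrist_force: [0.1, -0.0, 0.2]
finger_gap: 0.0852
grasp_force: 0.0
```

To row units: -0.035 m is -0.1167, -0.025 m is -0.0833.

>>> creep_tool:
  motion: [0.085, -0.0333, -0.1167, 0, 0, 0.085, -0.0333, -0.1167, 0, 0, 0.085, -0.0333, -0.1167, 0, 0, 0.085, 0, -0.1167, 0, 0, 0.085, 0, -0.1167, 0, 0, 0.085, 0, -0.0833, 0, 0, 0.085, 0, 0, 0, 0, 0.085, 0, 0, 0, 0]

```text
t: 2.15
ee_pos: [0.4636, 0.0082, 0.4497]
ee_rot: [3.141, 0.0, 3.112]
wrist_force: [-0.8, 0.7, 0.8]
finger_gap: 0.085
grasp_force: 0.0
```

Run:
```python
from h import *; from cell import bot
c=bot.calibration('wrist');im=bot.read_camera('wrist');np.save('pics/w1.npy',im);np.save('pics/w1c.npy',c['cam_to_world']);cv2.imwrite('pics/w1.png',im[:,:,::-1])
print(proj(c,[.545,.009,.06]))
```

```text
[[256.5581 226.579 ]]
```

View pics/w1.png

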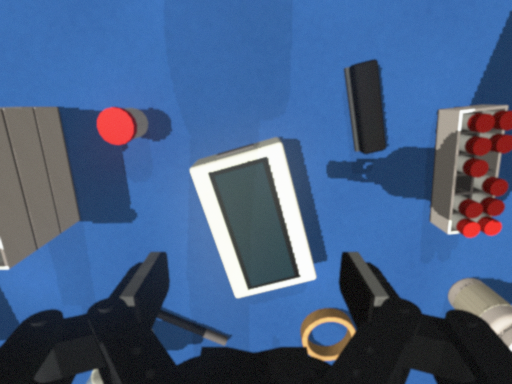

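The wrist picture shows the reader, with dark window corners around (210,165), (270,155), (300,275) and (245,290). The pile is at the left edge and the pot at (117,126).

Run:
```python
from h import *; from cell import bot
im=np.load('pics/w1.npy');c=bot.calibration('wrist');c['cam_to_world']=np.load('pics/w1c.npy')
q=quad(im.max(2)<105,(255,222));print(q);W=plane(c,q,.06);print(W,W.mean(0))
e=np.roll(W,-1,0)-W;print(np.linalg.norm(e,axis=1),[np.arctan2(v[1],v[0]) for v in e])
t=np.load('pics/top0.npy');qt=quad(t.max(2)<90,(238,209));ct=bot.calibration('top')
print(tri(c,q.mean(0),ct,qt.mean(0)))
```

```text
[[265.6251 157.4843]
 [298.3814 275.6278]
 [248.471  287.8083]
 [209.5516 173.7675]]
[[ 0.454   0.0224  0.06  ]
 [ 0.6206  0.065   0.06  ]
 [ 0.6384 -0.0048  0.06  ]
 [ 0.4723 -0.0472  0.06  ]] [0.5463 0.0088 0.06  ]
[0.172  0.0721 0.1714 0.072 ] [np.float64(0.25049812975045066), np.float64(-1.3218503728355617), np.float64(-2.891570114439285), np.float64(1.8280184247202786)]
[[0.548  0.0081 0.0434]]
```

>>> creep_tool:
  motion: [0.085, 0, -0.1, 0, 0, 0.085, 0, -0.1167, 0, 0, 0.085, 0, -0.1167, 0, 0, 0.085, 0, -0.1167, 0, 0, 0.085, 0, -0.1167, 0, 0, 0.085, 0, -0.1, 0, 0, 0.085, 0, 0, 0, 0, 0.085, 0, 0, 0, 0]

```text
t: 2.87
ee_pos: [0.459, -0.1904, 0.4494]
ee_rot: [3.142, -0.0, 3.115]
wrist_force: [0.2, 0.6, 0.2]
finger_gap: 0.0854
grasp_force: 0.0
```

Run:
```python
from h import *; from cell import bot
c=bot.calibration('wrist');im=bot.read_camera('wrist');np.save('pics/w2.npy',im);np.save('pics/w2c.npy',c['cam_to_world']);cv2.imwrite('pics/w2.png',im[:,:,::-1])
```

>>> creep_tool:
  motion: [0.085, 0.0333, -0.0667, 0, 0, 0.085, 0.0333, -0.1, 0, 0, 0.085, 0, -0.1, 0, 0, 0.085, 0, -0.0667, 0, 0, 0.085, 0, 0, 0, 0, 0.085, 0, 0, 0, 0]

```text
t: 3.42
ee_pos: [0.4368, -0.2886, 0.4493]
ee_rot: [3.141, -0.0, 3.117]
wrist_force: [0.5, 0.5, -0.1]
finger_gap: 0.0851
grasp_force: 0.0
```

Run:
```python
from h import *; from cell import bot
c=bot.calibration('wrist');im=bot.read_camera('wrist');np.save('pics/w3.npy',im);np.save('pics/w3c.npy',c['cam_to_world']);
a=np.load('pics/w2.npy');cv2.imwrite('pics/w23.png',cv2.resize(np.hstack([a,im])[:,:,::-1],(800,300)))
print([ (x.round(1),s[4]) for x,s in blobs(red(a),40)]);print([ (x.round(1),s[4]) for x,s in blobs(red(im),40)])
```

```text
[(array([282.8, 124.7]), np.int32(1003)), (array([132.7, 127.3]), np.int32(453)), (array([165.8, 158.5]), np.int32(516)), (array([146.3, 241.6]), np.int32(350)), (array([175.9, 265.5]), np.int32(318))]
[(array([362.9, 141.1]), np.int32(1072)), (array([249.7, 150.5]), np.int32(515)), (array([278.1, 179.8]), np.int32(473)), (array([249.1, 259.5]), np.int32(371)), (array([274.9, 282.1]), np.int32(340)), (array([ 11.5, 295.7]), np.int32(194)), (array([  4.2, 329.7]), np.int32(111))]
```

View pics/w23.png

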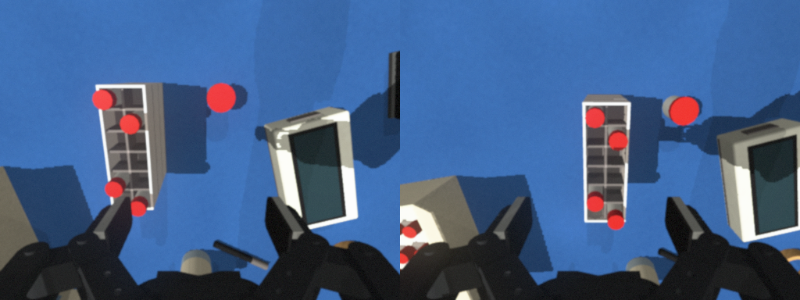

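Both wrist views show the pile's bright rim (right one, half scale: about 585–630 × 100–222) with four caps and the pot 55 mm to its right. I'll measure the rim by both views.

Run:
```python
from h import *; from cell import bot
cs=[];
for n in('w2','w3'):
    c=bot.calibration('wrist');c['cam_to_world']=np.load(f'pics/{n}c.npy');cs.append(c)
a,b=np.load('pics/w2.npy'),np.load('pics/w3.npy')
p2=[[132.7,127.3],[165.8,158.5],[146.3,241.6],[175.9,265.5]];p3=[[249.7,150.5],[278.1,179.8],[249.1,259.5],[274.9,282.1]]
C=tri(cs[0],p2,cs[1],p3);print('caps',C,C.mean(0))
Q=[]
for im,c,r in((a,cs[0],(110,95,215,290)),(b,cs[1],(225,110,310,300))):
    m=im.min(2)>200;z=np.zeros_like(m);z[r[1]:r[3],r[0]:r[2]]=m[r[1]:r[3],r[0]:r[2]]
    z=(z|red(im))&(cv2.dilate(z.astype(np.uint8),np.ones((3,3)))>0)
    z=cv2.morphologyEx(z.astype(np.uint8),cv2.MORPH_CLOSE,np.ones((9,9)))
    pts=cv2.findNonZero(z);h=cv2.convexHull(pts);f=np.zeros(z.shape,np.uint8);cv2.fillConvexPoly(f,h,1)
    x=pts.mean(0)[0];q=quad(f,x);i=np.argmin(q.sum(1));q=np.roll(q,-i,0);Q.append(q);print(q)
    X=plane(c,q,.142);e=np.roll(X,-1,0)-X;print(X.mean(0),np.linalg.norm(e,axis=1),np.arctan2(e[:,1],e[:,0]))
T=tri(cs[0],Q[0],cs[1],Q[1]);print(T,T.mean(0))
s=bot.get_state();print(s['ee_pos'],s['ee_rot'])
```

```text
caps [[ 0.4012 -0.2916  0.1617]
 [ 0.4284 -0.267   0.1608]
 [ 0.5083 -0.2952  0.1606]
 [ 0.5355 -0.27    0.1594]] [ 0.4684 -0.281   0.1606]
[[121.8442 108.    ]
 [185.3245 108.    ]
 [196.0842 269.1492]
 [141.8757 260.0126]]
[ 0.4657 -0.2804  0.142 ] [0.0566 0.164  0.0573 0.1531] [ 1.5442 -0.028  -1.7892  3.1155]
[[233.4773 131.    ]
 [294.804  131.    ]
 [288.169  283.    ]
 [235.4466 283.    ]]
[ 0.4674 -0.2806  0.142 ] [0.0559 0.1609 0.0568 0.1609] [ 1.5467 -0.0261 -1.5948  3.1096]
[[ 0.386  -0.306   0.1435]
 [ 0.3875 -0.2502  0.1415]
 [ 0.5505 -0.2546  0.141 ]
 [ 0.54   -0.3099  0.1466]] [ 0.466  -0.2802  0.1431]
[ 0.437  -0.2878  0.4492] [ 3.1402 -0.0006  3.1188]
```

To row units: 0.03 m is 0.1, 0.02 m is 0.0667, 0.004 rad is 0.001.

>>> creep_tool:
  motion: [0.085, -0.05, 0.0133, 0, 0.001, 0.085, -0.051, 0.013, 0, 0, 0.085, 0, 0, 0.1, 0, 0.085, 0, 0, 0.1, 0, 0.085, 0, 0, 0.1, 0, 0.085, 0, 0, 0.0667, 0, 0.085, 0, 0, 0, 0, 0.085, 0, 0, 0, 0]

```text
t: 4.13
ee_pos: [0.4677, -0.2811, 0.3391]
ee_rot: [3.14, -0.002, 3.114]
wrist_force: [-0.2, 0.0, 0.4]
finger_gap: 0.085
grasp_force: 0.0
```

Run:
```python
from h import *; from cell import bot
s=bot.get_state();print(s['ee_pos'],s['ee_rot']);Rt=R.from_euler('xyz',s['ee_rot'])
print(Rt.inv().apply(np.array([.4675,-.2806,.281])-s['ee_pos']),3.1146-s['ee_rot'][2])
```

```text
[ 0.4677 -0.2811  0.3391] [ 3.1404 -0.0017  3.1144]
[0.0001 0.0005 0.0581] 0.00022051572215442405
```

To row units: 0.02 m is 0.0667, 0.012 m is 0.04.

>>> creep_tool:
  motion: [0.085, 0, 0, 0.0667, 0, 0.085, 0, 0, 0.0667, 0, 0.085, 0, 0, 0.04, 0, 0.085, 0, 0, 0.02, 0, 0.085, 0, 0, 0, 0, 0.085, 0, 0, 0, 0]

```text
t: 4.63
ee_pos: [0.4671, -0.283, 0.2826]
ee_rot: [-3.141, 0.001, 3.112]
wrist_force: [0.5, -0.2, -0.1]
finger_gap: 0.0851
grasp_force: 0.0
```

>>> creep_tool:
  motion: [0.066, 0, 0, 0, 0, 0.062, 0, 0, 0, 0, 0.06, 0, 0, 0, 0, 0.058, 0, 0, 0, 0, 0.056, 0, 0, 0, 0, 0.054, 0, 0, 0, 0, 0.05, 0, 0, 0, 0, 0.05, 0, 0, 0, 0]
  force: 60

```text
t: 5.3
ee_pos: [0.4669, -0.2823, 0.2824]
ee_rot: [3.14, 0.001, 3.112]
wrist_force: [-1.1, 2.6, 7.3]
finger_gap: 0.0552
grasp_force: 61.9
```

To row units: -0.01 m is -0.0333, -0.005 m is -0.0167.

>>> creep_tool:
  motion: [0.045, 0, 0, -0.01, 0, 0.045, 0, 0, -0.01, 0, 0.045, 0, 0, -0.0133, 0, 0.045, 0, 0, -0.0167, 0, 0.045, 0, 0, -0.0267, 0, 0.045, 0, 0, -0.0333, 0, 0.045, 0, 0, 0, 0, 0.045, 0, 0, 0, 0]

```text
t: 5.97
ee_pos: [0.4668, -0.2831, 0.3157]
ee_rot: [-3.141, 0.002, 3.112]
wrist_force: [0.7, 0.1, -4.2]
finger_gap: 0.055
grasp_force: 64.6
```

Run:
```python
from h import *; from cell import bot
a=bot.read_camera('side');cv2.imwrite('pics/s1.png',cv2.resize(a[140:350,200:420,::-1],None,fx=2.5,fy=2.5))
s=bot.get_state();print(s['ft_torque'],s['ee_pos'])
```

```text
[-0.0023 -0.0022 -0.0185] [ 0.4666 -0.2828  0.3151]
```

View pics/s1.png

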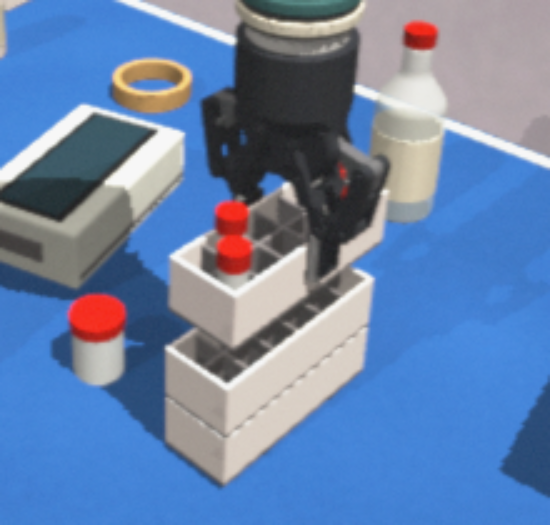

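The side picture shows the top rack held level above the pile, with a clear gap and the caps at (232,215) and (235,255). The lower racks look undisturbed. Next I raise it and carry it.

To row units: -0.01 m is -0.0333, -0.008 m is -0.0267.

>>> creep_tool:
  motion: [0.045, 0, 0, -0.02, 0, 0.045, 0, 0, -0.0333, 0, 0.045, 0, 0, -0.0333, 0, 0.045, 0, 0, -0.0267, 0, 0.045, 0, 0, -0.01, 0, 0.045, 0, 0, 0, 0]

```text
t: 6.52
ee_pos: [0.4668, -0.2831, 0.3531]
ee_rot: [-3.141, 0.002, 3.112]
wrist_force: [0.2, -0.4, -4.9]
finger_gap: 0.0553
grasp_force: 64.6
```

>>> creep_tool:
  motion: [0.045, 0, 0.02, 0, 0, 0.045, 0, 0.04, 0, 0, 0.045, 0, 0.0533, 0, 0, 0.045, 0, 0.0667, 0, 0, 0.045, 0, 0.0667, 0, 0, 0.045, 0, 0.0667, 0, 0, 0.045, 0, 0.0667, 0, 0, 0.045, 0, 0.0667, 0, 0]

```text
t: 7.18
ee_pos: [0.4701, -0.1467, 0.3511]
ee_rot: [3.141, -0.001, 3.113]
wrist_force: [0.5, 0.7, -3.9]
finger_gap: 0.0552
grasp_force: 64.6
```

>>> creep_tool:
  motion: [0.045, -0.0133, 0.0667, 0, 0, 0.045, -0.0267, 0.0667, 0, 0, 0.045, -0.0333, 0.0667, 0, 0, 0.045, -0.0333, 0.0667, 0, 0, 0.045, -0.0333, 0.0667, 0, 0, 0.045, -0.0333, 0.0667, 0, 0, 0.045, -0.02, 0.04, 0, 0, 0.045, -0.01, 0.02, 0, 0]

```text
t: 7.85
ee_pos: [0.5359, -0.0098, 0.3511]
ee_rot: [3.141, -0.001, 3.116]
wrist_force: [0.6, -0.1, -4.0]
finger_gap: 0.0554
grasp_force: 64.5
```

To row units: -0.05 rad is -0.0125.

>>> creep_tool:
  motion: [0.045, 0, 0, 0, -0.005, 0.045, 0, 0, 0, -0.0088, 0.045, 0, 0, 0, -0.0113, 0.045, 0, 0, 0, -0.0125, 0.045, 0, 0, 0, -0.0125, 0.045, 0, 0, 0, -0.0113, 0.045, 0, 0, 0, -0.0056, 0.045, 0, 0, 0, -0.0025]

```text
t: 8.52
ee_pos: [0.5351, -0.0141, 0.3516]
ee_rot: [-3.141, -0.001, -2.895]
wrist_force: [1.1, -1.3, -4.5]
finger_gap: 0.055
grasp_force: 64.6
```

>>> creep_tool:
  motion: [0.045, 0, 0, 0, 0, 0.045, 0, 0, 0, 0, 0.045, 0, 0, 0, 0]

```text
t: 8.77
ee_pos: [0.5355, -0.013, 0.3517]
ee_rot: [-3.142, -0.0, -2.895]
wrist_force: [0.2, -0.0, -4.3]
finger_gap: 0.0552
grasp_force: 64.6
```

Run:
```python
from h import *; from cell import bot
s=bot.get_state();print(s['ee_pos'],s['ee_rot']);Rt=R.from_euler('xyz',s['ee_rot'])
print(Rt.inv().apply(np.array([.546,.0085,.3505])-s['ee_pos']))
```

```text
[ 0.5355 -0.013   0.3517] [-3.1415 -0.0001 -2.8947]
[-0.0154  0.0183  0.0012]
```

To row units: 0.006 m is 0.02, -0.005 m is -0.0167.

>>> creep_tool:
  motion: [0.045, -0.01, 0.0133, 0, 0, 0.045, -0.0167, 0.02, 0, 0, 0.045, -0.0167, 0.0167, 0.0033, 0, 0.045, -0.008, 0.011, 0, 0, 0.045, 0, 0, 0, 0, 0.045, 0, 0, 0, 0, 0.045, 0, 0, 0, 0, 0.045, 0, 0, 0, 0]

```text
t: 9.43
ee_pos: [0.546, 0.0084, 0.3507]
ee_rot: [-3.141, -0.0, -2.894]
wrist_force: [-0.3, 0.5, -3.8]
finger_gap: 0.0553
grasp_force: 64.6
```

Run:
```python
from h import *; from cell import bot
a=bot.read_camera('side');t=bot.read_camera('top');np.save('pics/t2.npy',t);np.save('pics/s2.npy',a)
cv2.imwrite('pics/f.png',np.hstack([cv2.resize(a[80:340,130:390],(400,400)),cv2.resize(t[140:300,180:340],(400,400))])[:,:,::-1])
ct=bot.calibration('top');z=.06+.1+.05
print('window->top',proj(ct,[.546,.0085,z]))
print([(plane(ct,x,.225).round(3),s[4]) for x,s in blobs(red(t),8) if 200<x[0]<370 and 150<x[1]<280])
s=bot.get_state();print(s['ee_pos'],s['qvel'])
```

```text
window->top [[237.7042 203.0495]]
[(array([[ 0.41 , -0.134,  0.225]]), np.int32(165))]
[0.546  0.0084 0.3507] [ 0.     -0.0002 -0.0016 -0.0029 -0.0015  0.0013 -0.0016]
```

View pics/f.png

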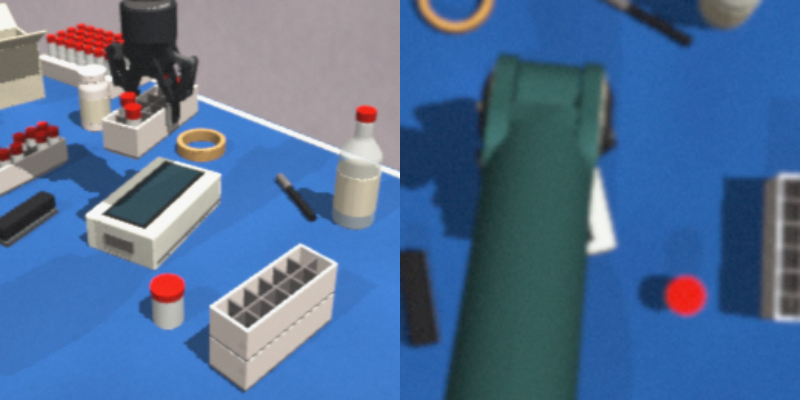

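The picture shows the rack held level over the reader with its caps in place, the two lower racks standing, and nothing else moved. One quick check of the corner positions against prediction.

Run:
```python
from h import *; from cell import bot
c=bot.calibration('side');Rz=R.from_euler('z',.2505)
for z in(.165,.21):
    X=Rz.apply([[a*.081,b*.028,0] for a,b in((-1,1),(-1,-1),(1,-1))])+[.546,.0085,z];p=proj(c,X);print(((p-[130,80])*400/260).round(0))
```

```text
[[104. 149.]
 [138. 158.]
 [197. 112.]]
[[101. 119.]
 [136. 128.]
 [197.  84.]]
```

```bash
python3 -c "
from cell import bot
print(bot.close_job())"
```

```text
the job is handed in; nothing more can be done
None
```

I lifted the top rack off the pile and handed the job in with the rack held level and still, about 10 cm over the centre of the reader window and lined up with it; the side camera shows nothing else disturbed, but hand-in returned no verdict.

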